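# Leak-check the hand suction unit: close its port and hold the draw handle at the index

## Task

Leak-check the hand suction unit: first turn the yellow port cap on the canister clockwise until it is fully home, then draw the orange spring-return handle straight out until its red pointer stands against the red index on the scale, without drawing it well past the index. Keep hold of the handle and keep it there so that the gauge can be read: the program finishes while still holding it. Leave the index and everything else on the worktop where they are.

Things in the scene. Friction and masses are not known exactly. Their poses are not given: they have to be found in the camera images.
- suction_unit: white L-shaped base plate, 16 mm high, fixed to the worktop; origin on the worktop, z up; plate spans x -165..130, y -15..110 mm, and y -105..110 where x > -55; the handle is drawn along the unit's -x. Clear pump barrel, blue end blocks, along x at y 45 (axis z 56, blocks' top z 82, front face x -6, gland to x -14 mm); gauge behind, top z 125. Canister at x -2, y -55: lid radius 43.5, top z 97 mm
- port_cap (a joint): yellow captive port cap on the canister's lid: 0 = fully home (at its stop, wing in line with the two green marks, along the unit's x); grows in rad as unscrewed (counter-clockwise from above), at most 1.5; starts at 0.9 to 1.3. Turns about the vertical without rising, friction about 0.06 N m, stays where left, cannot come off
- cap_wing (a point): middle of the cap's upright wing, on the cap's axis, 126 mm above the worktop. The wing is 38 mm long (this frame's x, turning with the cap), 12 mm thick (y), 24 mm high (z 114 to 138 mm over the worktop). Below it the cap is a disc of 19.5 mm radius, z 102 to 114 mm
- draw_handle (a joint): stroke of the spring-return draw handle in m: 0 = fully in (start), growing as it is drawn out along the unit's -x, at most 0.078. The spring pulls it back with about 4.5 N at 0 and 12 N at 0.065 and it snaps in when let go
- grip_bar (a point): middle of the handle's orange bar, 96 mm above the worktop; the bar lies along the unit's y, 14 mm diameter, 56 mm long, black legs from its ends down to the hub. Free in front and behind (about 75 mm to the barrel's block); the rod (10 mm diameter, hub 19 mm) runs 40 mm below, so it can be pinched from above, one finger before it and one behind
- d_grip: the draw handle itself (D-shaped: orange bar, black legs, draw rod), which slides as joint draw_handle tells; its origin lies on the rod's axis 40 mm below the middle of the orange bar, axes as the unit's
- pointer (a point): tip of the handle's red pointer, at the inner side of the scale rail on the handle's left; it moves with the handle (in the same plane across the rod as the bar)
- index (a joint): position of the red index on the scale in m, as the handle stroke at which the pointer stands exactly against the middle of the index; 0.035 to 0.065 at the start. Stiff (about 4 N to move); not to be moved
- index_mark (a point): middle of the red index's inner side, on the aluminium scale rail along the unit's left edge; the index is 10 mm long along the rail (unit's x) and reaches 51 mm above the worktop, with a white line across its middle
- dial_timer: bystander: kitchen-type timer with teal dial, 62 x 62 x 36 mm, origin under its centre
- cotton_canister: bystander: steel swab canister with knob lid, 84 x 80 x 111 mm, origin under its centre
- gauze_pack_1: bystander: white and blue carton, 90 x 45 x 50 mm, origin under its centre

How it is judged (in metres and radians):
On the way, in this order (a step that is already met when the one before it is completed fails the run):
1. the port cap is screwed home while the handle is still in (value of joint port_cap below 0.1 rad and value of joint draw_handle below 0.012 m), for 0.2 s.
2. the handle is drawn until the pointer stands against the index (x of pointer in the frame of index_mark between -0.005 and 0.005 m), for 0.5 s.
At the end, for the whole second after the job is handed in: the port cap is within 0.1 rad of fully home; the pointer stands against the red index, within 5 mm of its middle (within the index's own length), at rest; the gripper's fingers still hold the D-shaped handle, with more than 2 N (all of step 2 and value of joint port_cap below 0.1 rad and velocity of joint draw_handle between -0.01 and 0.01 m/s and contact force between the fingers and d_grip above 2 N); the arm keeps its last pose, push and grip.
It fails at once if the handle is drawn out more than 12 mm while the port cap is not yet home (value of joint draw_handle above 0.012 m and value of joint port_cap above 0.15 rad).
It fails at once if the handle is drawn more than 10 mm past the index (x of pointer in the frame of index_mark below -0.01 m).
It fails at once if the index is moved by more than 4 mm (distance of index_mark from where it was at the start of the episode above 0.004 m).
It fails at once if the timer, the swab canister or the carton beside the unit is moved by more than 20 mm (distance of any of dial_timer, cotton_canister, gauze_pack_1 from where it was at the start of the episode above 0.02 m).
It also fails if it takes over 45 s, if anything falls off the work surface, if the arm or the gripper's body presses on something with over 40 N, if the wrist force passes 120 N, or if a joint passes its speed limit or range.

## Robot

A 6-joint arm with a two-finger parallel gripper is mounted at the origin on a cart in front of the work surface, level with it; the furniture and walls round the work are solid. World frame = base frame: x ahead of the robot, y to its left, z up, the work surface at z = 0. Lengths are in m, angles in degrees, forces in N, time in s.
With the tool pointing down it reaches from about 0.3 to 0.75 m from the base axis. Payload 8.5 kg.
Tool frame: the origin (TCP) lies at the very end of the fingers, on their centre line; the grasp point (between the pads) lies 19 mm behind it; z points along the fingers, y is the line along which they close (so a half turn about z gives the same grasp; the last joint's range is limited). The gripper opens to 85 mm and grips with 20 to 120 N. Pads are 22 mm wide; open, the fingers measure 114 mm over their backs; the gripper's body (76 mm by 85 mm) begins 54 mm behind the grasp point. The pads swing forward as they close: fully open they stand 13 mm farther back than shut.
Start: joints at [52.466, 21.807, 74.336, -0, 83.858, -12.336], TCP at [0.234, 0.498, 0.231] pointing down, gripper open.
Joint ranges: [-178.18, 178.18], [-50.72, 133.34], [12.68, 142.11], [-81.47, 261.47], [9.98, 163.14], [-165.26, 165.26]. Speed limits (degrees/s): [136.94, 136.94, 180, 180, 180, 180].

## Interface

Orientations are given as a 3x3 rotation matrix whose columns are the frame's x, y, z axes.
In Python, from rig import env, optics, spotter gives the robot as it stands.
- The arm moves only by the shell command python3 -m crank 'ROWS' [FORCE]. ROWS is JSON, one flat list of numbers, 5 for each row, row after row: the finger opening in cm, from 0 to 8.54, then the shift along the tool's x, y, z in cm, then the turn about the tool's z in rad. A call has exactly 8 rows; each row shifts and turns the commanded pose from where the row before left it, along the tool's axes as they then stand; what a row does not reach is not made up. A row lasts 1/12 s, in which the tool goes at most 41.7 mm and 7.16 degrees, less where a joint would pass 70% of its speed; a pose out of reach is approached as far as the arm can. A call is refused whole if a number of a shift passes 4.17 or a number of a turn 0.125, either way. A call with a gripper value outside its range is refused whole. The fingers move at their own pace and stop on an object; FORCE is the grip in N (left out, the last holds). Time passes only in rows, so rows that do not move let the fingers close, or fill a call up. It gives the time, the measured TCP pose, the force, the opening and the grip force at its end, in the units of the state.
- env.observe(): the state, without advancing time (a new reading comes with each control period).
- optics.get_image(name): name is "scene" or "side" or "wrist"; returns a dict with "color" (480x640x3 uint8, red, green, blue), "intrinsics" (3x3 intrinsics, pixels), "pose" (4x4, takes a point from camera to world coordinates). Camera axes: x right, y up, looking along -z (the intrinsics and any distortion apply to the point x, -y, -z); pixel columns grow to the right and rows downward; lengths in m; the calibration is good to about 2 mm. A picture is of the moment at which its call begins. There is no depth.
- env.close_job(): hands the job in; it is judged then, once.
Trained networks look in a picture, given as the dict that the camera call returned (one of the last four; its "shot" number tells which), for a name from the list of things; names that differ only in an ending like _2 or _b are one class to them, and where a whole thing is asked for, a point or a joint stands for the part that bears it (a point fixed in the world has none). Each returns a list of dicts, best first, with "score" (0 to 1); they miss things now and then, are a little off and sometimes report something else, mostly with a low value. They report only what shows in the picture. A call takes as long as a camera call.
- spotter.look_for(picture, query): "at" ([column, row] as shares, 0 to 1, of the picture: columns of its width, rows of its height, amid what is visible of it).
The state is a dict: "time_s": time; "q": joint angles; "qvel": joint speeds; "joint_efforts": joint torques, N m; "position": TCP position; "tool_rot": TCP orientation; "ft_force": force on the tool from outside, world axes, zero at the start; "wrist_torque": the same for the moment, N m; "grip_width": finger opening in m; "gripper_force": force on a finger pad.
Only numpy, scipy, OpenCV 4.12 (cv2) and the standard library are available. Lean on these libraries where they do the work, as an engineer would, in place of code of your own. Each camera call takes 0.05 s, during which the arm holds its last target. There are 200 camera calls.

## Working session

There is one attempt and no reset: what is moved stays moved. The work goes in short steps, Python scripts to look and compute and a shell command to move; the robot and the scene stay as the last step left them, time stands still between calls to the robot, and variables do not carry over. Pictures are saved under pics/ and viewed, at most 10 in all, crops included, and the job is handed in when it is done.

```bash
mkdir -p pics; ls; python3 - <<'E'
from rig import env,optics,spotter
import cv2,numpy as np
o=env.observe();print(o['time_s'],np.round(o['position'],4),np.round(o['tool_rot'],3).tolist(),o['grip_width'])
ims=[]
for n in("scene","side"):
    p=optics.get_image(n);cv2.imwrite(f"pics/{n}0.png",p['color'][:,:,::-1])
    print(n,p['intrinsics'],np.round(p['pose'],4).tolist())
    for q in("cap_wing","grip_bar","pointer","index_mark","suction_unit","dial_timer","cotton_canister","gauze_pack_1"):
        print(q,[(np.round(np.array(d['at'])*[640,480],1).tolist(),round(d['score'],2)) for d in spotter.look_for(p,q)[:2]])
E
```

```text
pics
0.0 [0.234  0.4974 0.2307] [[-0.905, 0.426, -0.001], [0.426, 0.905, -0.001], [0.0, -0.001, -1.0]] 0.08487162023411793
scene [[526.02644963   0.         318.40567378]
 [  0.         526.02644963 233.59523663]
 [  0.           0.           1.        ]] [[0.7926, 0.3814, -0.4757, 0.0712], [-0.6097, 0.4967, -0.6177, -0.5811], [0.0007, 0.7796, 0.6262, 0.6863], [0.0, 0.0, 0.0, 1.0]]
cap_wing [([373.7, 222.6], 0.83)]
grip_bar [([305.9, 234.0], 0.58)]
pointer [([303.6, 231.2], 0.88)]
index_mark []
suction_unit [([351.9, 249.1], 0.66), ([207.5, 217.0], 0.61)]
dial_timer [([207.8, 216.8], 0.8)]
cotton_canister [([237.4, 188.1], 0.83)]
gauze_pack_1 [([482.5, 315.2], 0.88)]
side [[540.1980255    0.         318.48809067]
 [  0.         540.1980255  234.66741757]
 [  0.           0.           1.        ]] [[0.4974, 0.5924, -0.6338, -0.0772], [-0.8674, 0.3286, -0.3736, -0.36], [-0.0131, 0.7356, 0.6773, 0.7836], [0.0, 0.0, 0.0, 1.0]]
cap_wing [([261.3, 278.4], 0.63)]
grip_bar [([299.7, 254.0], 0.88)]
pointer [([298.8, 252.6], 0.69)]
index_mark []
suction_unit [([326.0, 255.8], 0.64)]
dial_timer [([181.3, 264.4], 0.72), ([261.2, 275.9], 0.33)]
cotton_canister [([193.9, 222.5], 0.9)]
gauze_pack_1 [([479.5, 284.1], 0.95)]
```

View pics/scene0.png

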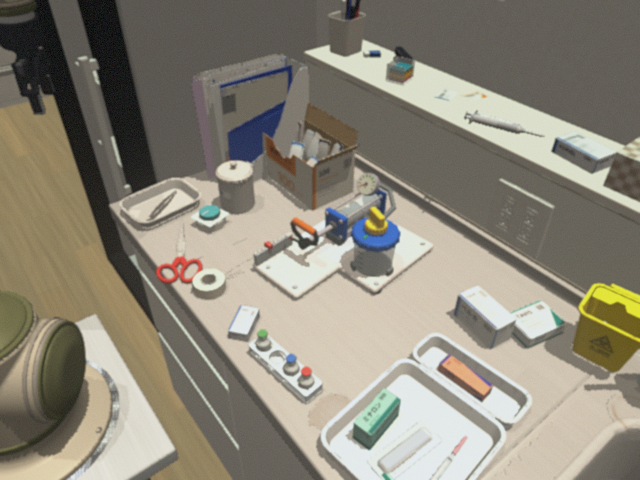

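View pics/side0.png

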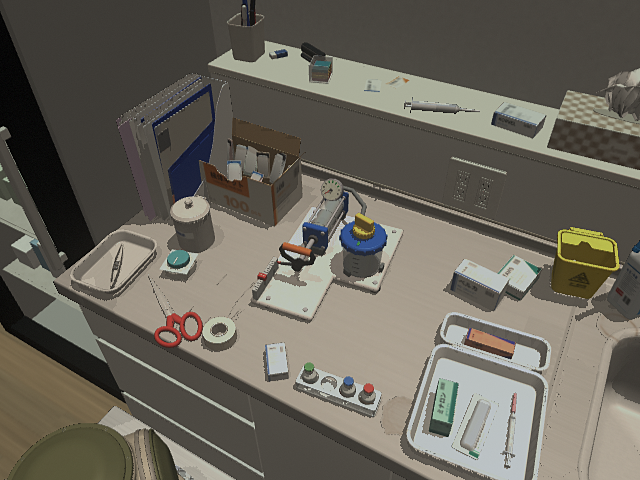

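The handle sits at about (303,232) scene and (297,250) side. The cap is at (376,220) and (364,227), and the index at (268,245) and (263,276). I'll enlarge both to read the features.

```bash
python3 - <<'E'
import cv2,numpy as np
a=cv2.imread('pics/scene0.png')[175:300,250:440];b=cv2.imread('pics/side0.png')[175:320,245:410]
a=cv2.resize(a,None,fx=4,fy=4,interpolation=2)[:,:,:];b=cv2.resize(b,None,fx=4,fy=4,interpolation=2)
cv2.imwrite('pics/a.png',a);cv2.imwrite('pics/b.png',b)
E
```

```text
(no output)
```

View pics/a.png

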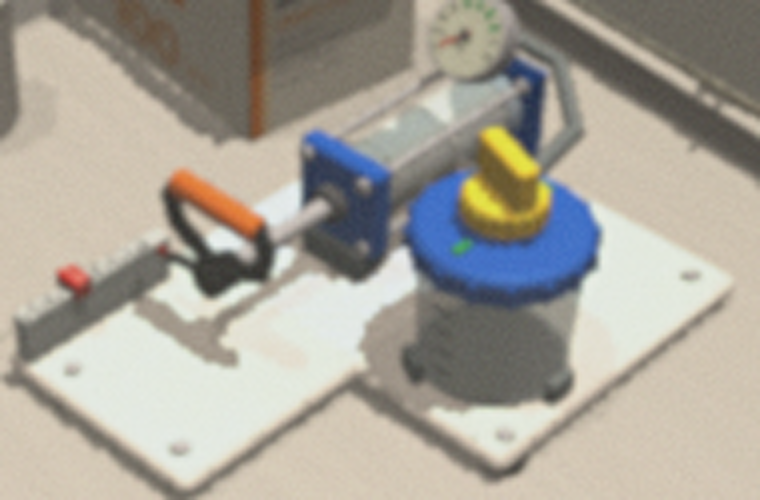

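View pics/b.png

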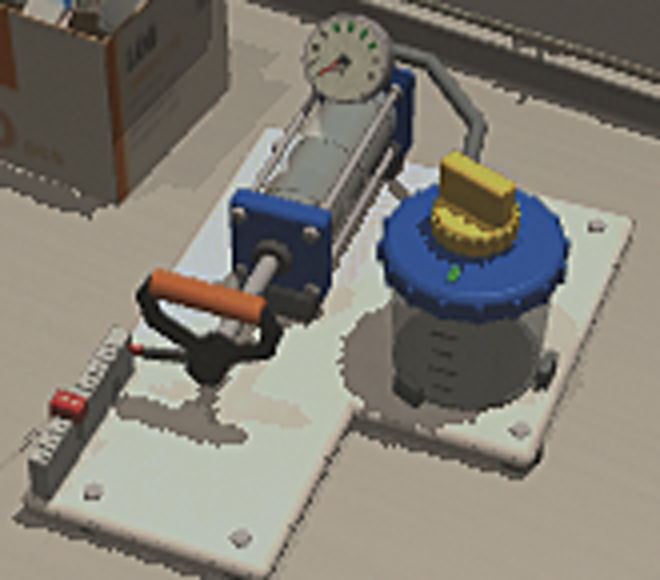

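The crops show the plate corners, the bar ends (a: 178,182 / 260,222), the wing and the red index (a: 73,279; b: 68,403). I'll fit the unit pose from both views.

```bash
cat > fit.py <<'E'
import numpy as np
from scipy.optimize import least_squares
C={}
C['a']=(526.026,318.406,233.595,np.array([[0.7926,0.3814,-0.4757,0.0712],[-0.6097,0.4967,-0.6177,-0.5811],[0.0007,0.7796,0.6262,0.6863]]),(250,175))
C['b']=(540.198,318.488,234.667,np.array([[0.4974,0.5924,-0.6338,-0.0772],[-0.8674,0.3286,-0.3736,-0.36],[-0.0131,0.7356,0.6773,0.7836]]),(245,175))
def proj(c,P):
    f,cx,cy,T,_=c;p=T[:,:3].T@(np.asarray(P)-T[:,3]);return np.array([cx+f*p[0]/-p[2],cy-f*p[1]/-p[2]])
def uw(v,P):
    c,s=np.cos(v[2]),np.sin(v[2]);return np.array([v[0]+c*P[0]-s*P[1],v[1]+s*P[0]+c*P[1],P[2]])
# unit point -> a crop px, b crop px ; 'B' bar x unknown v[3], index v[4]
K=[((-.165,-.015,.014),(185,487),(270,574)),((-.055,-.015,.016),(362,366),(352,404)),((-.055,-.105,.014),(500,468),(537,467)),((.130,-.105,.014),(733,284),(632,216)),
 (('B',.073,.096),(178,184),(153,283)),(('B',.017,.096),(262,224),(266,310)),((-.002,-.055,.097),(504,234),(476,247)),(('I',None,.051),(73,279),(68,400)),
 ((-.006,.045+.038,.082),(308,138),(235,197)),((-.006,.045-.038,.082),(388,180),(332,214))]
def res(v,full=False):
    r=[]
    for P,a,b in K:
        x,y=P[0],P[1]
        if x=='B':x=v[3]
        if x=='I':x,y=v[4],v[5]
        w=uw(v,(x,y,P[2]))
        for k,m in(('a',a),('b',b)):
            c=C[k];r.append(proj(c,w)-(np.array(c[4])+np.array(m)/4))
    return np.array(r) if full else np.ravel(r)
if __name__=="__main__":
    best=min((least_squares(res,[.5,.1,t,-.09,-.14,.1],loss='soft_l1') for t in np.arange(-3,3.2,1)),key=lambda s:s.cost)
    v=best.x;print(np.round(v,4),np.degrees(v[2]),'stroke idx',v[3]-v[4]);print(np.round(res(v,True),1).reshape(-1,4))
    print('bar',uw(v,(v[3],.045,.096)),'cap',uw(v,(-.002,-.055,.126)))
    w=uw(v,(-.002,-.055,.138))
    # wing top angle from side/scene pixels
    def back(c,uv,z):
        f,cx,cy,T,o=c;u=np.array(o)+np.array(uv)/4
        d=T[:,:3]@np.array([(u[0]-cx)/f,-(u[1]-cy)/f,-1]);return T[:,3]+d*(z-T[2,3])/d[2]
    for k,p,q in(('a',(495,134),(528,163)),('b',(452,157),(508,193))):
        A=back(C[k],p,.138);B=back(C[k],q,.138);d=A-B;print(k,A,B,np.linalg.norm(d),'wing rel unit',np.degrees(np.arctan2(d[1],d[0])-v[2]))
E
python3 fit.py
```

```text
[ 6.025e-01 -1.000e-04  1.332e-01 -8.390e-02 -1.303e-01  9.770e-02] 7.634160648789719 stroke idx 0.04633451764692742
[[ 0.   0.4 -1.   1.3]
 [-1.8  0.2  0.5  1.2]
 [ 0.3 -0.7 -1.2 -1. ]
 [ 2.  -1.6  1.5  0.5]
 [-0.1 -1.4  0.3 -0.3]
 [ 0.3  1.9  0.1  0.7]
 [ 0.1 -3.6 -0.2 -2.6]
 [-0.1 -1.2  0.3  0.7]
 [-6.9 -3.5 -7.7 -0.6]
 [ 1.8  2.7  4.2  4.7]]
bar [0.51331069 0.03335063 0.096     ] cap [ 0.60781026 -0.05487736  0.126     ]
a [ 0.60865554 -0.04367941  0.138     ] [ 0.60559483 -0.06830171  0.138     ] 0.024811805331120432 wing rel unit 75.2799495895447
b [ 0.61020131 -0.03983328  0.138     ] [ 0.60008535 -0.07313385  0.138     ] 0.03480316607288836 wing rel unit 65.46824386818938
```

```bash
python3 -m crank '[5,-3.5,-2.05,0,0, 5,-3.5,-2.05,0,0, 5,-3.5,-2.05,0,0, 5,-3.5,-2.05,0,0, 5,-3.5,-2.05,0,0, 5,-3.5,-2.05,0,0, 5,-3.5,-2.05,0,0, 5,-3.5,-2.05,0,0]' 40 && python3 -m crank '[5,-3.5,-2.05,0,0, 5,-3.5,-2.05,0,0, 5,-3.5,-2.05,0,0, 5,-3.5,-2.05,0,0, 5,-3.5,-2.05,0,0, 5,-3.5,-2.05,0,0, 5,-3.5,-2.05,0,0, 5,-2.5,-1.5,0,0]' && python3 -m crank '[5,0,0,0,0.12, 5,0,0,0,0.12, 5,0,0,0,0.12, 5,0,0,0,0.12, 5,0,0,0,0.12, 5,0,0,0,0.12, 5,0,0,0,0.12, 5,0,0,0,0.12]' && python3 -m crank '[5,0,0,0,0.12, 5,0,0,0,0.12, 5,0,0,0,0.12, 5,0,0,0,0.08, 5,0,0,0,0, 5,0,0,0,0, 5,0,0,0,0, 5,0,0,0,0]'
python3 - <<'E'
from rig import env,optics,spotter
import cv2,numpy as np
o=env.observe();print(o['time_s'],np.round(o['position'],4),np.round(o['tool_rot'],3).tolist(),np.round(o['q'],1))
p=optics.get_image("wrist");cv2.imwrite("pics/w1.png",p['color'][:,:,::-1])
print(p['intrinsics'].tolist(),np.round(p['pose'],4).tolist())
for q in("cap_wing","grip_bar","pointer","index_mark"):
    print(q,[(np.round(np.array(d['at'])*[640,480],1).tolist(),round(d['score'],2)) for d in spotter.look_for(p,q)[:2]])
E
```

```text
time_s: 1.57
position: [0.4184, 0.2283, 0.2316]
tool_rot: [[-0.905, 0.426, 0.001], [0.426, 0.905, 0.0], [-0.0, 0.0, -1.0]]
ft_force: [0.4, 0.4, 0.8]
grip_width: 0.0499
gripper_force: 0.0
time_s: 2.23
position: [0.5959, -0.0314, 0.231]
tool_rot: [[-0.904, 0.427, 0.0], [0.427, 0.904, -0.0], [-0.0, -0.0, -1.0]]
ft_force: [0.6, 0.2, -0.5]
grip_width: 0.0503
gripper_force: 0.0
time_s: 2.9
position: [0.5945, -0.0283, 0.2313]
tool_rot: [[-0.164, 0.986, -0.0], [0.986, 0.164, 0.0], [0.0, -0.0, -1.0]]
ft_force: [0.7, 0.8, 0.1]
grip_width: 0.0498
gripper_force: 0.0
time_s: 3.57
position: [0.5945, -0.0283, 0.2313]
tool_rot: [[0.264, 0.965, -0.0], [0.965, -0.264, -0.0], [-0.0, -0.0, -1.0]]
ft_force: [-0.9, 0.3, 0.2]
grip_width: 0.0502
gripper_force: 0.0
3.5667 [ 0.5945 -0.0283  0.2313] [[0.264, 0.965, -0.0], [0.965, -0.264, -0.0], [-0.0, -0.0, -1.0]] [-14.1  26.4  66.8  -0.   86.8   1.2]
[[374.5138308188894, 0.0, 316.2552539513616], [0.0, 374.5138308188894, 242.0585280085447], [0.0, 0.0, 1.0]] [[0.9646, 0.2534, 0.0729, 0.6128], [-0.2637, 0.9271, 0.2663, 0.0384], [-0.0001, -0.276, 0.9611, 0.3737], [0.0, 0.0, 0.0, 1.0]]
cap_wing [([348.4, 261.3], 0.6)]
grip_bar [([202.8, 164.1], 0.15)]
pointer []
index_mark [([131.8, 133.6], 0.55)]
```

View pics/w1.png

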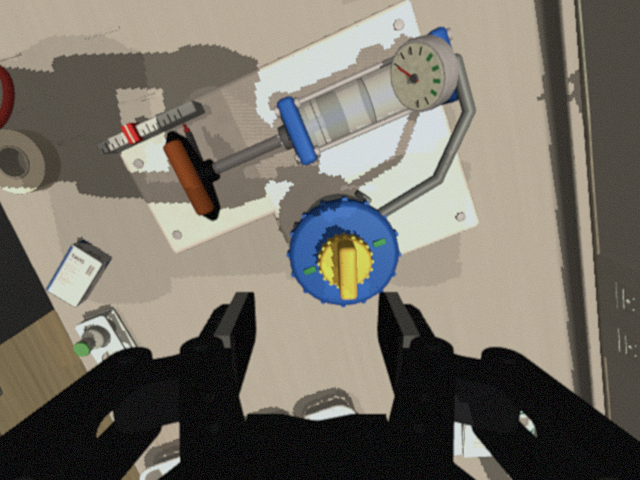

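The wrist view shows the cap disc at about (346,260), with the wing nearly vertical in the image. The green marks are at (309,271) and (379,243). The bar runs from (173,140) to (208,213), and the index is at (129,133).

```bash
cat > bp.py <<'E'
import numpy as np,cv2
K=(374.5138,316.2553,242.0585)
def back(T,uv,z):
    f,cx,cy=K;d=T[:3,:3]@np.array([(uv[0]-cx)/f,-(uv[1]-cy)/f,-1]);return T[:3,3]+d*(z-T[2,3])/d[2]
E
python3 - <<'E'
from bp import *
T=np.array([[0.9646,0.2534,0.0729,0.6128],[-0.2637,0.9271,0.2663,0.0384],[-0.0001,-0.276,0.9611,0.3737]])
im=cv2.imread('pics/w1.png');h=cv2.cvtColor(im,cv2.COLOR_BGR2HSV)
def m(lo,hi,box):
    x0,y0,x1,y1=box;k=cv2.inRange(h,lo,hi);z=np.zeros_like(k);z[y0:y1,x0:x1]=k[y0:y1,x0:x1];return z
b=m((105,80,60),(130,255,255),(270,190,420,320));pts=cv2.findNonZero(b);c,r=cv2.minEnclosingCircle(pts);print('lid',c,r,back(T,c,.097))
g=m((40,80,40),(85,255,255),(295,230,395,285));n,_,st,ce=cv2.connectedComponentsWithStats(g);print(st[1:,4],ce[1:])
P=[back(T,q,.097) for q,s in zip(ce[1:],st[1:,4]) if s>15]
P.sort(key=lambda p:p[0]);d=P[-1]-P[0];print('marks',P[0],P[-1],(P[0]+P[-1])/2,np.degrees(np.arctan2(d[1],d[0])))
y=m((18,100,40),(35,255,255),(300,220,390,310));c,r=cv2.minEnclosingCircle(cv2.findNonZero(y));print('yel',c,r)
# wing: brightest yellow
w=m((18,100,200),(35,255,255),(300,220,390,310));print('wing top?',cv2.boundingRect(cv2.findNonZero(w)),cv2.minAreaRect(cv2.findNonZero(w)))
o=m((3,100,50),(16,255,220),(155,120,225,225));rr=cv2.minAreaRect(cv2.findNonZero(o));print('bar',rr,back(T,rr[0],.099))
rd=m((0,150,120),(3,255,255),(110,115,200,150))|m((172,150,120),(180,255,255),(110,115,200,150))
n,_,st,ce=cv2.connectedComponentsWithStats(rd)
for s,c in zip(st[1:],ce[1:]):
    if s[4]>4:print('red',s,c,back(T,c,.051),back(T,c,.056))
big=cv2.resize(im[110:310,100:400],None,fx=2.6,fy=2.6,interpolation=2);cv2.imwrite('pics/w1c.png',big)
E
```

```text
lid (343.5, 252.73809814453125) 57.0250244140625 [ 0.60991052 -0.05214243  0.097     ]
[72 66] [[379.04166667 242.48611111]
 [309.43939394 270.1969697 ]]
marks [ 0.58058158 -0.05904246  0.097     ] [ 0.6382938  -0.05132784  0.097     ] [ 0.60943769 -0.05518515  0.097     ] 7.613820063265921
yel (346.9409484863281, 265.7638244628906) 33.000118255615234
wing top? (320, 241, 53, 58) ((345.6895751953125, 268.54644775390625), (50.31293869018555, 58.59064865112305), 7.431407928466797)
bar ((186.36898803710938, 171.25189208984375), (92.14620208740234, 29.25992774963379), 72.47443389892578) [0.51532897 0.03851785 0.099     ]
red [127 123  12  19  95] [132.65263158 131.96842105] [0.46686728 0.08035678 0.051     ] [0.4691284  0.07970669 0.056     ]
red [121 126  12  18  59] [126.18644068 134.30508475] [0.46096978 0.08004436 0.051     ] [0.46332228 0.07939911 0.056     ]
red [184 129   4   2   6] [185.5 129.5] [0.50971192 0.07067025 0.051     ] [0.5113092  0.07017025 0.056     ]
```

View pics/w1c.png

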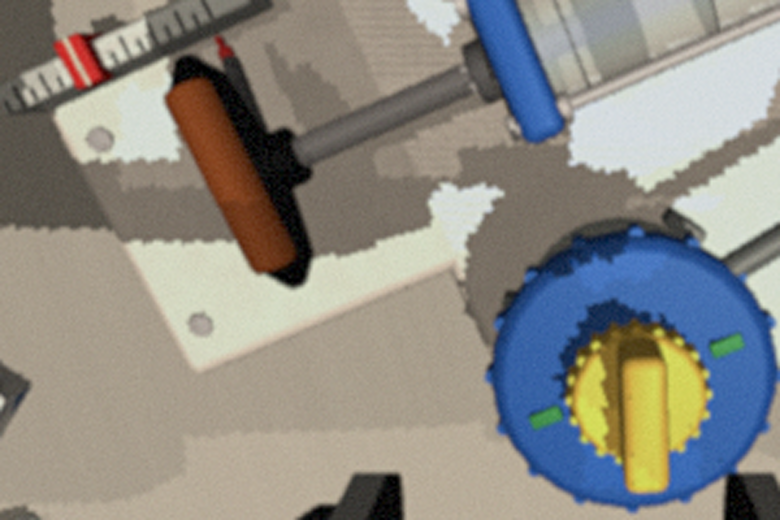

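```bash
python3 -m crank '[5,-2.13,2.14,0,0, 5,0,0,2,0, 5,0,0,2,0, 5,0,0,2,0, 5,0,0,2,0, 5,0,0,2,0, 5,0,0,1.2,0, 5,0,0,0,0]' && python3 -m crank '[0,0,0,0,0, 0,0,0,0,0, 0,0,0,0,0, 0,0,0,0,0, 0,0,0,0,0, 0,0,0,0,0, 0,0,0,0,0, 0,0,0,0,0]' 40
```

```text
time_s: 4.48
position: [0.6083, -0.0543, 0.1166]
tool_rot: [[0.266, 0.964, -0.005], [0.964, -0.266, 0.001], [0.0, -0.005, -1.0]]
ft_force: [-0.5, -0.1, -0.4]
grip_width: 0.05
gripper_force: 0.0
time_s: 5.15
position: [0.6096, -0.0545, 0.1207]
tool_rot: [[0.266, 0.964, 0.001], [0.964, -0.266, -0.0], [0.0, 0.002, -1.0]]
ft_force: [-2.6, 1.0, 5.9]
grip_width: 0.0107
gripper_force: 41.0
```

```bash
python3 -m crank '[0,0,0,0,0.1, 0,0,0,0,0.12, 0,0,0,0,0.12, 0,0,0,0,0.12, 0,0,0,0,0.12, 0,0,0,0,0.12, 0,0,0,0,0.12, 0,0,0,0,0.1]' && python3 -m crank '[0,0,0,0,0.1, 0,0,0,0,0.08, 0,0,0,0,0.05, 0,0,0,0,0.03, 0,0,0,0,0, 0,0,0,0,0, 0,0,0,0,0, 0,0,0,0,0]'; python3 - <<'E'
from rig import env
import numpy as np
o=env.observe();print(np.round(o['wrist_torque'],2),np.round(o['q'],2));r=o['tool_rot'];print(np.degrees(np.arctan2(r[1][1],r[0][1])))
E
```

```text
time_s: 5.82
position: [0.6094, -0.0543, 0.1207]
tool_rot: [[0.93, 0.367, 0.001], [0.367, -0.93, 0.0], [0.001, 0.0, -1.0]]
ft_force: [-3.9, 2.7, 7.9]
grip_width: 0.011
gripper_force: 41.2
time_s: 6.48
position: [0.6093, -0.0542, 0.1207]
tool_rot: [[0.993, 0.122, 0.001], [0.122, -0.993, 0.0], [0.001, -0.0, -1.0]]
ft_force: [-4.0, 3.3, 6.9]
grip_width: 0.0109
gripper_force: 41.1
[ 0.46  0.75 -0.11] [-1.616e+01  3.328e+01  7.369e+01  3.000e-02  7.299e+01  6.684e+01]
-83.01024319737445
```

```bash
python3 -m crank '[0,0,0,0,0.03, 0,0,0,0,0.03, 0,0,0,0,0.03, 0,0,0,0,0, 0,0,0,0,0, 0,0,0,0,0, 0,0,0,0,0, 0,0,0,0,0]'; python3 - <<'E'
from rig import env
import numpy as np
o=env.observe();print(np.round(o['wrist_torque'],2));r=o['tool_rot'];print(np.degrees(np.arctan2(r[1][1],r[0][1])))
E
```

```text
time_s: 7.15
position: [0.6093, -0.0542, 0.1207]
tool_rot: [[0.999, 0.035, 0.001], [0.035, -0.999, -0.001], [0.001, 0.001, -1.0]]
ft_force: [-3.8, 2.2, 7.2]
grip_width: 0.0109
gripper_force: 61.0
[0.33 0.73 1.16]
-88.01938424366779
```

```bash
python3 -m crank '[5,0,0,0,0, 5,0,0,0,0, 5,0,0,0,0, 5,0,0,-2,0, 5,0,0,-3,0, 5,0,0,-3,0, 5,0,0,-3,0, 5,0,0,0,0]' && python3 -m crank '[5,-3.1,-2.3,0,0, 5,-3.1,-2.3,0,0, 5,-3.1,-2.3,0,0, 5,0,-2,0,0, 5,0,0,0,-0.12, 5,0,0,0,-0.12, 5,0,0,0,-0.12, 5,0,0,0,-0.12]' && python3 -m crank '[5,0,0,0,-0.12, 5,0,0,0,-0.12, 5,0,0,0,-0.12, 5,0,0,0,-0.12, 5,0,0,0,-0.12, 5,0,0,0,-0.12, 5,0,0,0,-0.12, 5,0,0,0,-0.12]' && python3 -m crank '[5,0,0,0,-0.12, 5,0,0,0,-0.12, 5,0,0,0,0, 5,0,0,0,0, 5,0,0,0,0, 5,0,0,0,0, 5,0,0,0,0, 5,0,0,0,0]'
python3 - <<'E'
from rig import env,optics,spotter
import cv2,numpy as np
o=env.observe();r=o['tool_rot'];print(o['time_s'],np.round(o['position'],4),np.degrees(np.arctan2(r[1][1],r[0][1])))
p=optics.get_image("wrist");cv2.imwrite("pics/w2.png",p['color'][:,:,::-1]);np.save('T2.npy',p['pose'])
E
```

```text
time_s: 7.82
position: [0.6113, -0.0551, 0.2356]
tool_rot: [[0.999, 0.031, 0.01], [0.032, -0.999, -0.003], [0.01, 0.003, -1.0]]
ft_force: [0.4, 0.7, 0.3]
grip_width: 0.0499
gripper_force: 0.0
time_s: 8.48
position: [0.5137, 0.0315, 0.229]
tool_rot: [[0.869, 0.495, -0.0], [0.495, -0.869, -0.0], [-0.0, -0.0, -1.0]]
ft_force: [-1.1, 0.0, 0.2]
grip_width: 0.0501
gripper_force: 0.0
time_s: 9.15
position: [0.5137, 0.0314, 0.229]
tool_rot: [[0.093, 0.996, -0.0], [0.996, -0.093, 0.0], [0.0, -0.0, -1.0]]
ft_force: [0.1, 0.2, -1.3]
grip_width: 0.0502
gripper_force: 0.0
time_s: 9.82
position: [0.5137, 0.0314, 0.2293]
tool_rot: [[-0.14, 0.99, -0.0], [0.99, 0.14, -0.0], [-0.0, -0.0, -1.0]]
ft_force: [0.1, -0.1, 0.4]
grip_width: 0.0501
gripper_force: 0.0
9.8167 [0.5137 0.0314 0.2293] 8.020995980787074
```

View pics/w2.png

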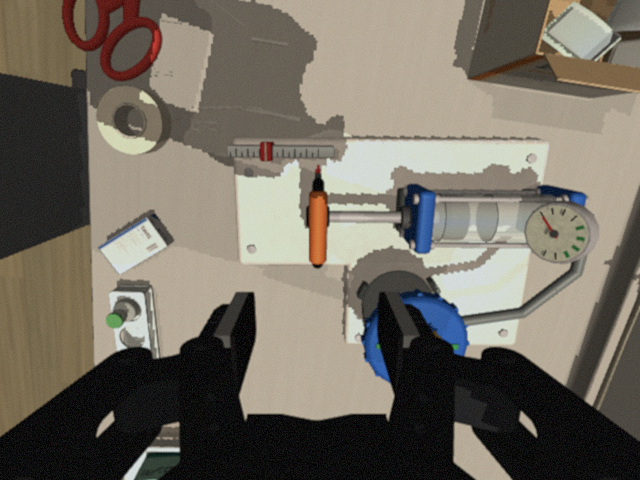

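The bar is at about (317.5,229), the pointer tip at (318.5,168) and the index at (266,152). The finger hides the cap, so I'll check it in the scene camera.

```bash
cat > m.py <<'E'
from bp import *
import sys
def meas(im,T,ix=(225,130,345,185)):
    h=cv2.cvtColor(im,cv2.COLOR_BGR2HSV);k=cv2.inRange(h,(0,140,70),(5,255,255))|cv2.inRange(h,(170,140,70),(180,255,255))
    z=np.zeros_like(k);x0,y0,x1,y1=ix;z[y0:y1,x0:x1]=k[y0:y1,x0:x1]
    n,_,st,ce=cv2.connectedComponentsWithStats(cv2.morphologyEx(z,cv2.MORPH_CLOSE,np.ones((5,5))))
    for s,c in zip(st[1:],ce[1:]):
        if s[4]>3:print('red',s,np.round(c,1),'z51',np.round(back(T,c,.051),4),'z56',np.round(back(T,c,.056),4))
E
python3 - <<'E'
from m import *
from rig import optics
T=np.load('T2.npy');im=cv2.imread('pics/w2.png');meas(im,T)
print(np.round(T,3))
h=cv2.cvtColor(im,cv2.COLOR_BGR2HSV);o=cv2.inRange(h,(5,130,60),(18,255,255));o[:180]=0;o[280:]=0;o[:,:295]=0;o[:,340:]=0
r=cv2.minAreaRect(cv2.findNonZero(o));print(r,back(T,r[0],.1))
p=optics.get_image('scene');q=p['color'][190:270,280:420,::-1];q2=im[110:280,220:360]
a=cv2.resize(q,(560,320),interpolation=2);cv2.imwrite('pics/s2.png',a)
E
```

```text
red [260 142  12  19 212] [265.7 151.2] z51 [0.4638 0.0808 0.051 ] z56 [0.4644 0.0811 0.056 ]
red [316 166   4   8  21] [317.5 169.9] z51 [0.5087 0.0717 0.051 ] z56 [0.5086 0.0721 0.056 ]
[[ 0.99  -0.135 -0.038  0.504]
 [ 0.14   0.952  0.273  0.1  ]
 [-0.    -0.276  0.961  0.372]
 [ 0.     0.     0.     1.   ]]
((317.5, 227.5), (73.0, 19.0), 90.0) [0.51391055 0.03401314 0.1       ]
```

View pics/s2.png

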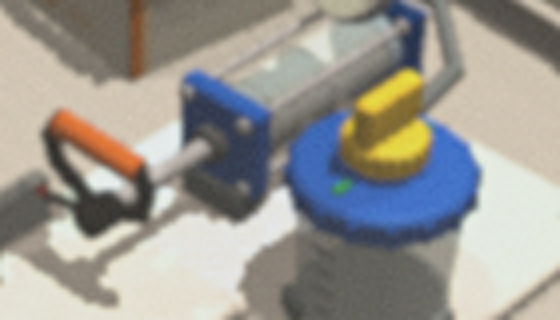

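The scene view shows the wing in line with the green marks, so the cap is home. The stroke to the index is about 44 mm. Next I grip the bar.

```bash
python3 -m crank '[5,0.25,0,2,0, 5,0,0,2.4,0, 5,0,0,2.4,0, 5,0,0,2.4,0, 5,0,0,2.4,0, 5,0,0,2.2,0, 5,0,0,1.4,0, 5,0,0,0,0]' && python3 -m crank '[0,0,0,0,0, 0,0,0,0,0, 0,0,0,0,0, 0,0,0,0,0, 0,0,0,0,0, 0,0,0,0,0, 0,0,0,0,0, 0,0,0,0,0]' 60
```

```text
time_s: 10.58
position: [0.512, 0.0341, 0.0748]
tool_rot: [[-0.14, 0.99, -0.005], [0.99, 0.14, 0.001], [0.002, -0.005, -1.0]]
ft_force: [-0.7, -0.5, -0.5]
grip_width: 0.05
gripper_force: 0.0
time_s: 11.25
position: [0.5143, 0.0339, 0.0786]
tool_rot: [[-0.14, 0.99, 0.003], [0.99, 0.14, -0.0], [-0.001, 0.003, -1.0]]
ft_force: [1.9, 0.4, 6.5]
grip_width: 0.0119
gripper_force: 58.6
```

```bash
python3 -m crank '[0,0,-0.4,0,0, 0,0,-0.6,0,0, 0,0,-0.7,0,0, 0,0,-0.7,0,0, 0,0,-0.7,0,0, 0,0,-0.4,0,0, 0,0,-0.2,0,0, 0,0,0,0,0]'
python3 - <<'E'
from m import *
from rig import env,optics
o=env.observe();print(np.round(o['position'],4),o['ft_force'],o['gripper_force'])
p=optics.get_image('wrist');im=p['color'][:,:,::-1].copy();meas(im,np.array(p['pose']),(150,30,400,230))
cv2.imwrite('pics/w3.png',im[:300,150:450].repeat(2,0).repeat(2,1))
E
```

```text
time_s: 11.92
position: [0.4787, 0.0291, 0.0787]
tool_rot: [[-0.14, 0.99, 0.006], [0.99, 0.14, 0.001], [-0.0, 0.006, -1.0]]
ft_force: [7.4, 5.5, 3.8]
grip_width: 0.0124
gripper_force: 58.5
[0.4787 0.0291 0.0787] [7.37886855 5.49711303 3.77617536] 58.53274583816528
red [289 153  21  36 731] [299.1 170.2] z51 [0.4634 0.0813 0.051 ] z56 [0.4635 0.0818 0.056 ]
red [312 194  10  16  98] [316.5 203.3] z51 [0.4732 0.0676 0.051 ] z56 [0.473  0.0684 0.056 ]
```

View pics/w3.png

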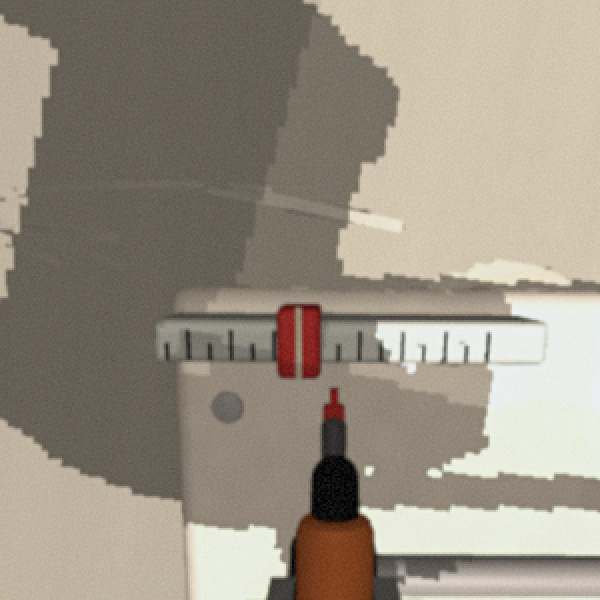

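The pointer (316.5) is 17.4 px from the index line (299), and 21 px is 10 mm, so about 8 mm remains.

```bash
python3 -m crank '[0,0,-0.2,0,0, 0,0,-0.2,0,0, 0,0,-0.2,0,0, 0,0,-0.2,0,0, 0,0,0,0,0, 0,0,0,0,0, 0,0,0,0,0, 0,0,0,0,0]'
python3 - <<'E'
from m import *
from rig import env,optics
p=optics.get_image('wrist');im=p['color'][:,:,::-1].copy();meas(im,np.array(p['pose']),(150,30,400,230))
cv2.imwrite('pics/w4.png',im[130:250,230:400].repeat(3,0).repeat(3,1))
E
```

```text
time_s: 12.63
position: [0.4713, 0.0281, 0.0787]
tool_rot: [[-0.14, 0.99, 0.007], [0.99, 0.14, 0.001], [-0.0, 0.007, -1.0]]
ft_force: [7.8, 7.2, 2.9]
grip_width: 0.0121
gripper_force: 58.6
red [305 153  22  36 719] [315.5 170.4] z51 [0.4632 0.0813 0.051 ] z56 [0.4631 0.0817 0.056 ]
red [312 195  10  15  96] [316.4 203.4] z51 [0.4658 0.0666 0.051 ] z56 [0.4656 0.0674 0.056 ]
```

View pics/w4.png

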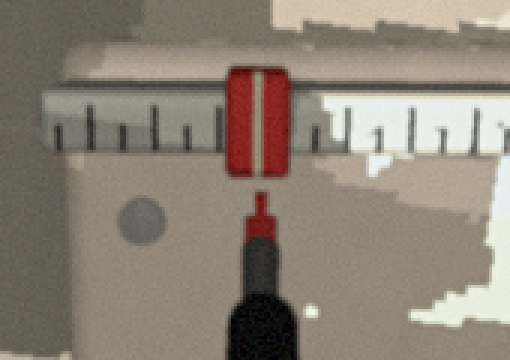

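The pointer stands against the index's white line, less than 1 mm off. I'll hold, then hand in.

```bash
python3 -m crank '[0,0,0,0,0, 0,0,0,0,0, 0,0,0,0,0, 0,0,0,0,0, 0,0,0,0,0, 0,0,0,0,0, 0,0,0,0,0, 0,0,0,0,0]' && python3 -c "
from rig import env
print(env.close_job())"
```

```text
time_s: 13.35
position: [0.4713, 0.0281, 0.0787]
tool_rot: [[-0.14, 0.99, 0.007], [0.99, 0.14, 0.001], [-0.0, 0.007, -1.0]]
ft_force: [8.0, 7.0, 3.6]
grip_width: 0.0117
gripper_force: 58.6
the job is handed in; nothing more can be done
None
```

The port cap is screwed home and the handle is held still with its pointer less than 1 mm from the index's white line; I handed the job in at about 13 s of the 45 s, and no verdict came back.

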